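# Close the specimen case on a microscope bench

## Task

Shut the specimen case: first push the upright orange flap inside it down flat over the specimen stubs, and only then swing the blue cover over and push it fully shut. Use light pushes with the fingertips or the outside of the fingers only; do not grip or pick up anything, leave everything else where it is, and finish clear of the case.

Things in the scene. Friction and masses are not known exactly. Their poses are not given: they have to be found in the camera images.
- case: Dark grey open-topped specimen case, fixed to the bench, 180 (x) x 160 (y) x 55 mm high, walls 6 mm. Origin at the centre of its underside, z up. Its own +y side carries the hinge of the blue cover, its -y side the hinge of the orange flap. A white insert fills it up to 20 mm above the bench; aluminium stubs stand on it, tops at most 30 mm above the bench
- flap (a joint): Angle of the orange flap, rad: 0 = folded flat inside the case (rests on two springy rubber pads), 1.57 = upright, grows as it opens, opens to 1.9; starts between 1.35 and 1.75. A stiff hinge: it stays where it is left, never falls by itself; about 1 N at 60 mm from the hinge moves it. Pressed on its pads it gives about 1.5 mm at 10 N
- flap_hinge (a point): Middle of the flap's hinged side, on the face that looks up when folded, 4 mm from the hinge axis. The axis is parallel to the case's x, at case y = -68 mm, 40 mm above the bench. The flap is a plain panel 140 mm along the hinge, 100 mm from hinge to free edge, 4 mm thick. Folded flat, this face is 44 mm above the bench, 11 mm below the case's rim
- flap_edge (a point): Middle of the flap's free edge, 100 mm from flap_hinge, on the same face. While the flap stands up this face looks outward, to case -y; pushing on it towards case +y and then down folds the flap
- cover (a joint): Angle of the blue cover, rad: 0 = shut (rests on two springy rubber pads), 1.57 = upright, grows as it opens, opens to 2.05; starts between 1.55 and 1.95. A stiff hinge: it stays where it is left, never falls by itself; about 3 N at 120 mm from the hinge moves it. Pressed on its pads it gives about 2.5 mm at 10 N
- cover_hinge (a point): Middle of the cover's hinged side, on the outer face (up when shut), 6 mm from the hinge axis. The axis is parallel to the case's x, at case y = +80 mm, 55.5 mm above the bench. The cover is a plain panel 180 mm along the hinge, 160 mm from hinge to free edge, 6 mm thick. Shut, this face is 61.5 mm above the bench
- cover_edge (a point): Middle of the cover's free edge, 160 mm from cover_hinge, on the outer face. While the cover stands up this face looks to case +y; pushing on it towards case -y and then down shuts the cover
- stub0: Loose aluminium specimen stub, a disc 25 mm across, 10 mm high, on the insert inside the case; leave alone. Origin at the centre of its underside
- stub1: Another loose stub like stub0; leave alone
- tape_roll: Copper tape roll lying flat, 64 mm across, 18 mm high, loose on the bench beside the case's near (-x) or far (+x) end; leave alone. Origin at the centre of its underside
- jar: Small amber jar with a black cap, 42 mm across, 50 mm high, loose on the bench beside the other end of the case; leave alone. Origin at the centre of its underside
- tweezers: Steel tweezers, 130 mm long, 7 mm high, lying flat on the bench beside the case's -y side; leave alone. Origin at the middle of its underside, x along it
- driver: Green-handled screwdriver, 150 mm long, lying on the bench to the robot's right; leave alone. Origin on its underside, x along it
- mouse: White computer mouse, 105 x 60 x 33 mm, on the bench to the robot's left; leave alone. Origin at the centre of its underside
- mug: Blue mug, 76 mm across, 90 mm high, on the bench at the far left; leave alone. Origin at the centre of its underside
Not all that is in view belongs to the job. Leave any purple or turquoise look-alike of the case alone.

How it is judged:
By the outcome, as a careful person would: the job done as asked, in the order asked, and still so for the second after the job is handed in, with the robot touching nothing.
It also fails if it takes over 54 s, if anything falls off the work surface, if the arm or the gripper's body presses on something with over 40 N, if the wrist force passes 120 N, or if a joint passes its speed limit or range.

## Robot

A 7-joint arm with a two-finger parallel gripper is mounted at the origin on the work surface. World frame = base frame: x ahead of the robot, y to its left, z up, the work surface at z = 0. Lengths are in mm, angles in rad, forces in N, time in s.
With the tool pointing down it reaches from about 400 to 850 mm from the base axis. Payload 4.4 kg.
Tool frame: the origin (TCP) lies midway between the tips of the shut fingers; the grasp point (between the pads) lies 19 mm behind it (env.grip_point_offset is the distance from the TCP to the grasp point, in mm); z points along the fingers, x is the direction in which the jaws open and shut, and the axes are right-handed (so a half turn about z gives the same grasp; the last joint's range is limited). The gripper opens to 94 mm and grips with 3 to 60 N. Pads are 16 mm wide; open, the fingers measure 119 mm over their backs; the gripper's body (75 mm by 177 mm) begins 78 mm behind the grasp point.
Start: joints at [1.099, 0.628, 0.038, 1.517, -0.027, 0.996, -0.02], TCP at [256.619, -597.214, 205.478] pointing down, gripper open.
Joint ranges: [-3.06, 3.06], [-0.37, 2.12], [-1.25, 1.32], [0.18, 2.47], [-1.1, 4.24], [0.23, 1.98], [-2.94, 2.94]. Speed limits (rad/s): [2.57, 2.57, 3.14, 3.14, 3.14, 3.14, 3.14].

## Interface

Orientations are given as [roll, pitch, yaw] about the fixed x, y, z axes, in that order (R = Rz(yaw) Ry(pitch) Rx(roll)).
In Python, from cell import env gives the robot as it stands.
- The arm moves only by the shell command python3 -m jog 'ROWS' [OPENING] [FORCE]. ROWS is JSON, one flat list of numbers, 4 for each row, row after row: the shift along the world's x, y, z in m, then the turn about the world's z in degrees. A call has 1 to 12 rows; each row is the pose to reach, as a shift and turn from the pose commanded when the call began; what a row does not reach only later rows make up. A row lasts 1/12 s, in which the tool goes at most 41.7 mm and 7.16 degrees, less where a joint would pass 70% of its speed; a pose out of reach is approached as far as the arm can. A call with a gripper value outside its range is refused whole. OPENING is the gripper command: -1 is fully open, 1 is shut, values between are in proportion, set as the call begins (- or left out, the last holds). The fingers move at their own pace and stop on an object; FORCE is the grip in N (left out, the last holds). Time passes only in rows, so rows that repeat a pose let the fingers close. It gives the time, the measured TCP pose, the force and the opening at its end, in the units of the state.
- env.observe(): the state, without advancing time (a new reading comes with each control period).
- env.read_camera(name): name is "side" or "top" or "wrist"; returns the picture (420x560x3 uint8, red, green, blue); there is no depth.
- env.get_calibration(name): a dict with "intrinsics" (3x3 intrinsics, pixels), "cam_to_world" (4x4, takes a point from camera to world coordinates). Camera axes: x right, y down, z forward; pixel columns grow to the right and rows downward; lengths in mm; the calibration is good to about 2 mm. A picture is of the moment at which its call begins: read the wrist's pose just before it. get_calibration takes no time and is no camera call; for the wrist camera it gives the pose at the moment of the call.
- env.hand_in(): hands the job in, once; it reports no verdict.
Trained networks look in the newest picture that a camera, given by its name, has taken for a name from the list of things; names that differ only in an ending like _2 or _b are one class to them, and where a whole thing is asked for, a point or a joint stands for the part that bears it (a point fixed in the world has none). Each returns a list of dicts, best first, with "conf" (0 to 1); they miss things now and then, are a little off and sometimes report something else, mostly with a low value. They report only what shows in the picture. A call takes as long as a camera call. They do not tell look-alikes from the thing itself.
- env.search_frame(camera, label): "point" ([row, column] in pixels, amid what is visible of it).
The state is a dict: "time_s": time; "joints": joint angles; "joint_velocities": joint speeds; "joint_torque": joint torques, N m; "tool_pos": TCP position; "eef_rot": TCP orientation; "wrist_force": force on the tool from outside, world axes, zero at the start; "moment": the same for the moment, N m; "width": opening from 0.0 (shut) to 1.0 (fully open).
Only numpy, scipy, OpenCV 4.12 (cv2) and the standard library are available. Lean on these libraries where they do the work, as an engineer would, in place of code of your own. Each camera call takes 0.05 s, during which the arm holds its last target.

## Working session

There is one attempt and no reset: what is moved stays moved. The work goes in short steps, Python scripts to look and compute and a shell command to move; the robot and the scene stay as the last step left them, time stands still between calls to the robot, and variables do not carry over. Pictures are saved under pics/ and viewed, and the job is handed in when it is done.

```bash
mkdir -p pics; ls; cat > h.py <<'E'
from cell import env
import numpy as np, cv2
def save(n,im): cv2.imwrite('pics/'+n,im[:,:,::-1])
E
python3 - <<'E'
from h import *
for c in ['side','top']:
    save(c+'0.png',env.read_camera(c))
    k=env.get_calibration(c); print(c,np.round(k['intrinsics'],1).tolist(),np.round(k['cam_to_world'],3).tolist())
    for l in ['case','flap','flap_edge','flap_hinge','cover','cover_edge','cover_hinge','jar','tape_roll','tweezers','driver','mouse','mug']:
        r=env.search_frame(c,l) if c=='top' or l in('case','flap_edge','cover_edge','flap_hinge','cover_hinge') else []
        print(l,[(np.round(x['point'],1).tolist(),round(x['conf'],2)) for x in r[:3]])
o=env.observe();print(o['time_s'],o['tool_pos'],o['eef_rot'],o['wrist_force'])
E
```

```text
pics
side [[409.2, 0.0, 283.4], [0.0, 409.2, 207.5], [0.0, 0.0, 1.0]] [[0.984, -0.121, 0.132, 370.426], [-0.177, -0.567, 0.805, -901.31], [-0.022, -0.815, -0.579, 708.02], [0.0, 0.0, 0.0, 1.0]]
case [([329.6, 202.3], 0.8), ([177.1, 195.0], 0.74), ([192.6, 276.7], 0.6)]
flap []
flap_edge [([210.6, 279.7], 0.72)]
flap_hinge [([210.5, 279.4], 0.94)]
cover []
cover_edge [([166.8, 272.8], 0.87), ([167.4, 191.0], 0.83), ([322.3, 199.8], 0.68)]
cover_hinge [([169.6, 196.2], 0.67)]
jar []
tape_roll []
tweezers []
driver []
mouse []
mug []
top [[465.5, 0.0, 289.7], [0.0, 465.5, 208.6], [0.0, 0.0, 1.0]] [[-0.021, -0.986, 0.164, 311.33], [-1.0, 0.022, 0.007, -14.152], [-0.01, -0.164, -0.986, 1196.805], [0.0, 0.0, 0.0, 1.0]]
case [([211.3, 275.3], 0.94), ([305.4, 171.7], 0.81), ([302.0, 428.6], 0.74)]
flap [([209.4, 314.6], 0.7), ([153.7, 290.1], 0.47)]
flap_edge [([211.0, 312.2], 0.51)]
flap_hinge [([212.9, 311.7], 0.77)]
cover [([199.2, 242.3], 0.86), ([305.0, 170.6], 0.68), ([139.0, 136.0], 0.64)]
cover_edge [([308.0, 172.3], 0.95), ([203.0, 242.4], 0.85), ([298.7, 429.6], 0.66)]
cover_hinge [([303.4, 171.7], 0.91), ([299.4, 428.1], 0.9), ([200.0, 243.3], 0.63)]
jar [([155.1, 293.6], 0.68)]
tape_roll [([278.5, 290.8], 0.76)]
tweezers [([236.6, 363.2], 0.49)]
driver [([194.1, 475.9], 0.82)]
mouse [([243.1, 109.4], 0.95)]
mug [([138.9, 137.4], 0.58), ([202.7, 244.7], 0.3)]
1.0 [ 256.60842976 -597.24330421  205.49774379] [-3.14157494e+00 -7.93861175e-05 -1.16507332e+00] [-0.18257068 -0.26731308  0.47958446]
```

View pics/side0.png

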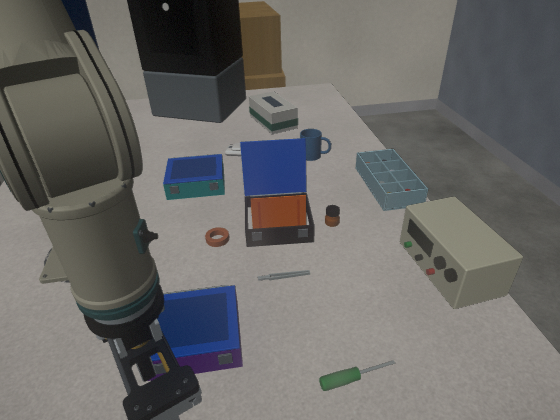

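View pics/top0.png

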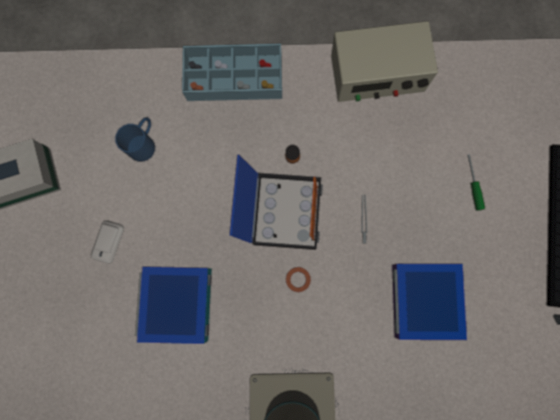

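The top view shows three cases: dark grey with the flap up at row 211, col 275; a turquoise look-alike at (305,172); and a purple one at (300,429). I choose the dark grey one and check it in a close crop.

```bash
python3 - <<'E'
import cv2
a=cv2.imread('pics/top0.png')[135:265,215:345]; cv2.imwrite('pics/top0c.png',cv2.resize(a,None,fx=4.6,fy=4.6,interpolation=cv2.INTER_CUBIC))
a=cv2.imread('pics/side0.png')[130:250,230:350]; cv2.imwrite('pics/side0c.png',cv2.resize(a,None,fx=5,fy=5,interpolation=cv2.INTER_CUBIC))
E
```

```text
(no output)
```

View pics/top0c.png

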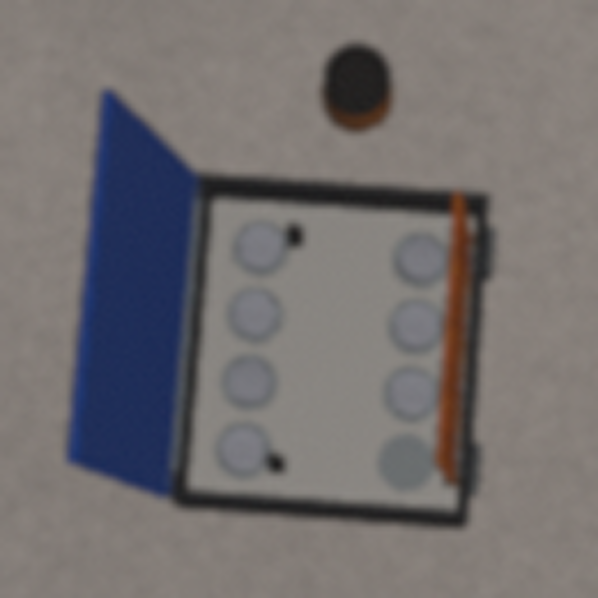

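View pics/side0c.png

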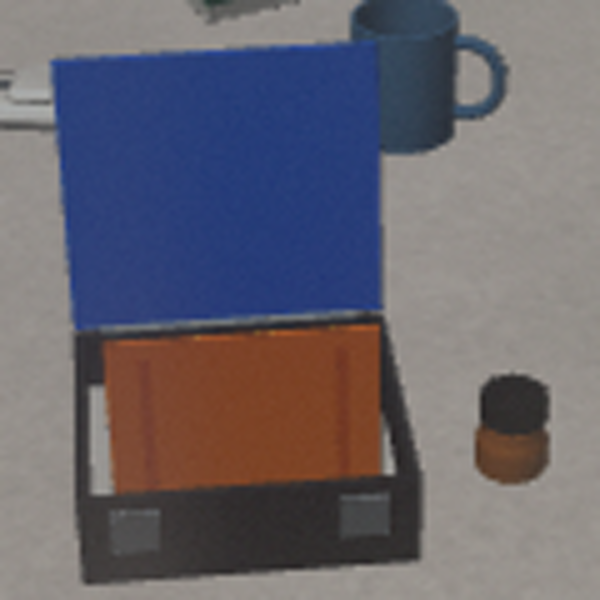

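```bash
cat > fit.py <<'E'
from h import *
from scipy.optimize import least_squares
def case2w(p,P):
    x,y,t=p[:3]; c,s=np.cos(t),np.sin(t); P=np.array(P,float)
    return np.array([x+c*P[0]-s*P[1],y+s*P[0]+c*P[1],P[2]])
def flap(a,x,r,n): return [x,-68+r*np.cos(a)-n*np.sin(a),40+r*np.sin(a)+n*np.cos(a)]
def cover(b,x,r,n): return [x,80-r*np.cos(b)+n*np.sin(b),55.5+r*np.sin(b)+n*np.cos(b)]
def proj(cam,P,K={}):
    if cam not in K: K[cam]=env.get_calibration(cam)
    k=K[cam];T=np.linalg.inv(k['cam_to_world']);q=T[:3,:3]@P+T[:3,3];q=k['intrinsics']@q
    return q[:2]/q[2]
E
cat > f1.py <<'E'
from fit import *
T=lambda c,r:(215+c/4.6,135+r/4.6); S=lambda c,r:(230+c/5,130+r/5)
obs=[('top',T(488,196),lambda p:[90,-80,55]),('top',T(465,524),lambda p:[-90,-80,55]),('top',T(172,505),lambda p:[-90,80,55]),('top',T(198,178),lambda p:[90,80,55]),
('top',T(107,90),lambda p:cover(p[4],90,160,2)),('top',T(68,460),lambda p:cover(p[4],-90,160,2)),
('side',S(52,60),lambda p:cover(p[4],-90,160,0)),('side',S(378,42),lambda p:cover(p[4],90,160,0)),
('side',S(104,342),lambda p:flap(p[3],-70,100,2)),('side',S(381,325),lambda p:flap(p[3],70,100,2)),
('side',S(80,498),lambda p:[-90,-80,55]),('side',S(413,470),lambda p:[90,-80,55]),('side',S(85,583),lambda p:[-90,-80,0]),('side',S(420,558),lambda p:[90,-80,0])]
f=lambda p:np.concatenate([proj(c,case2w(p,g(p)))-np.array(u) for c,u,g in obs])
r=least_squares(f,[500,0,0,1.5,1.7],x_scale=[100,100,.1,.1,.1])
p=r.x;print(p);print(np.round(r.fun.reshape(-1,2),1).tolist())
np.save('p.npy',p)
for n,g in [('flap edge mid',flap(p[3],0,100,4)),('hinge',flap(p[3],0,0,4)),('cover edge',cover(p[4],0,160,6)),('cover hinge',cover(p[4],0,0,6))]: print(n,np.round(case2w(p,g)))
E
python3 f1.py
```

```text
[ 4.99854627e+02  5.07308748e-01 -9.02197052e-02  1.51243670e+00
  1.75566914e+00]
[[0.1, -1.4], [0.8, -1.2], [-0.5, -1.6], [-0.3, -1.6], [-0.4, -0.8], [0.7, 0.5], [-1.4, -0.6], [-0.9, -0.9], [-1.2, 0.3], [-0.6, -0.1], [-1.7, 0.4], [1.2, 1.0], [-1.1, -0.3], [-0.6, -0.3]]
flap edge mid [494. -65. 140.]
hinge [493. -71.  40.]
cover edge [510. 115. 212.]
cover hinge [508.  86.  54.]
```

The crop confirms the dark grey case: orange flap near upright, blue cover leaning back, stubs inside. The fit puts the case at (500, 0.5) with yaw -0.09, flap at 1.51 and cover at 1.76. I'll move with shut fingers to the flap's -y side, staying high.

```bash
python3 -m jog '[0.008,0.015,0,2, 0.022,0.045,0,6, 0.037,0.077,0,11, 0.053,0.11,0,16, 0.069,0.143,0,21, 0.085,0.176,0,26, 0.101,0.209,0,31, 0.117,0.242,0,36, 0.133,0.275,0,41, 0.147,0.305,0,45, 0.155,0.32,0,48, 0.155,0.32,0,48]' 1 10 
python3 -m jog '[0.008,0.015,0,2, 0.02,0.04,0,5, 0.035,0.07,0,8, 0.048,0.1,0,11, 0.06,0.13,0,13, 0.07,0.148,0,13.6, 0.076,0.158,0,13.6, 0.078,0.163,0,13.6, 0.078,0.163,0,13.6, 0.078,0.163,0,13.6]'
```

```text
time_s: 2.0
tool_pos: [414.0, -273.4, 205.9]
eef_rot: [-3.14, -0.001, -0.319]
wrist_force: [-0.2, 0.1, -0.8]
width: 0.184
time_s: 2.83
tool_pos: [489.0, -116.2, 205.3]
eef_rot: [3.14, 0.001, -0.093]
wrist_force: [0.5, -0.9, -0.1]
width: 0.004
```

```bash
python3 -m jog '[0,0,-0.01,0, 0,0,-0.03,0, 0,0,-0.05,0, 0,0,-0.07,0, 0,0,-0.085,0, 0,0,-0.092,0, 0,0,-0.095,0, 0,0,-0.095,0]'
python3 - <<'E'
from h import *
a=env.read_camera('side')[60:260,180:400]; save('s1.png',cv2.resize(a,None,fx=3,fy=3))
a=env.read_camera('wrist'); save('w1.png',a)
print(env.observe()['wrist_force'])
E
```

```text
time_s: 3.5
tool_pos: [489.0, -114.9, 109.9]
eef_rot: [3.141, 0.001, -0.091]
wrist_force: [-0.3, -0.5, -0.2]
width: 0.007
[ 0.1880549   0.20447091 -0.25048943]
```

View pics/s1.png

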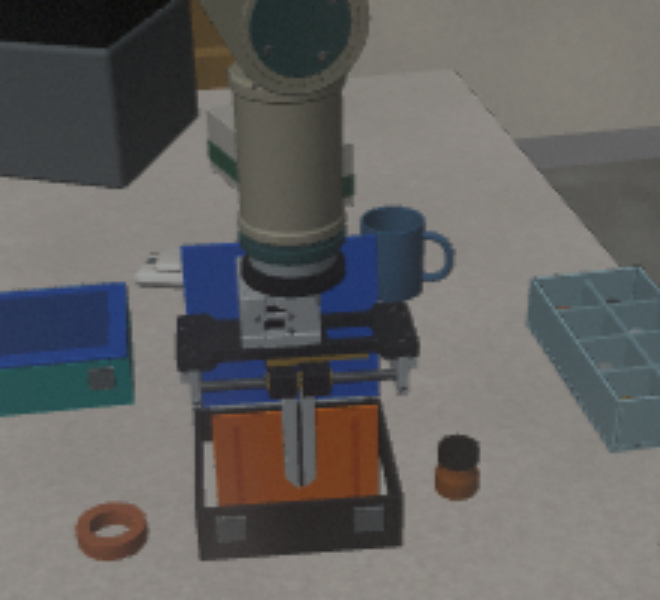

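View pics/w1.png

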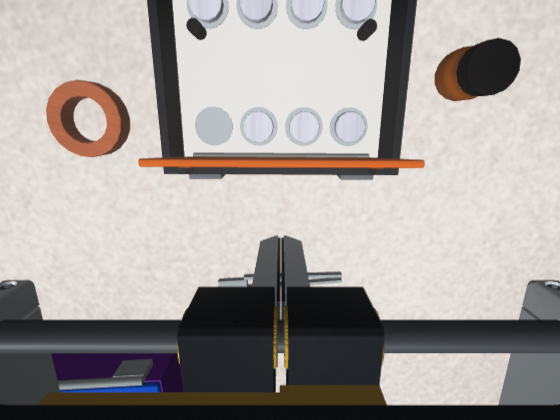

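The wrist view shows the flap edge at row 163 ahead of the shut fingertips, which are centred on it with nothing between. I'll start pushing along the flap's arc.

```bash
python3 -m jog '[0.001,0.01,0,0, 0.002,0.02,0,0, 0.003,0.028,0,0, 0.003,0.035,0,0, 0.004,0.041,0,0, 0.004,0.047,-0.001,0, 0.005,0.053,-0.001,0, 0.005,0.059,-0.003,0, 0.006,0.065,-0.005,0, 0.006,0.070,-0.007,0]'
python3 - <<'E'
from h import *
a=env.read_camera('side')[60:260,180:400]; save('s2.png',cv2.resize(a,None,fx=3,fy=3))
a=env.read_camera('wrist'); save('w2.png',a)
E
```

```text
time_s: 4.43
tool_pos: [495.9, -43.6, 103.3]
eef_rot: [-3.141, -0.0, -0.09]
wrist_force: [0.9, -0.8, 0.3]
width: 0.008
```

View pics/w2.png

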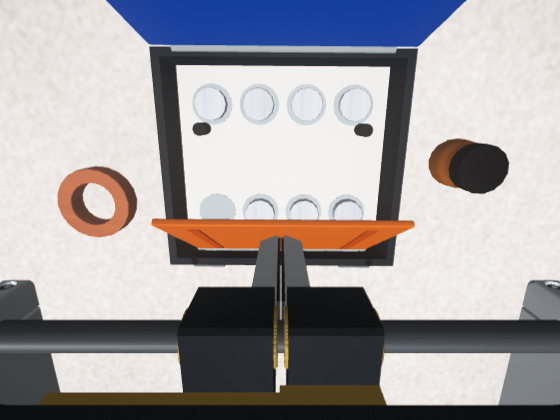

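View pics/s2.png

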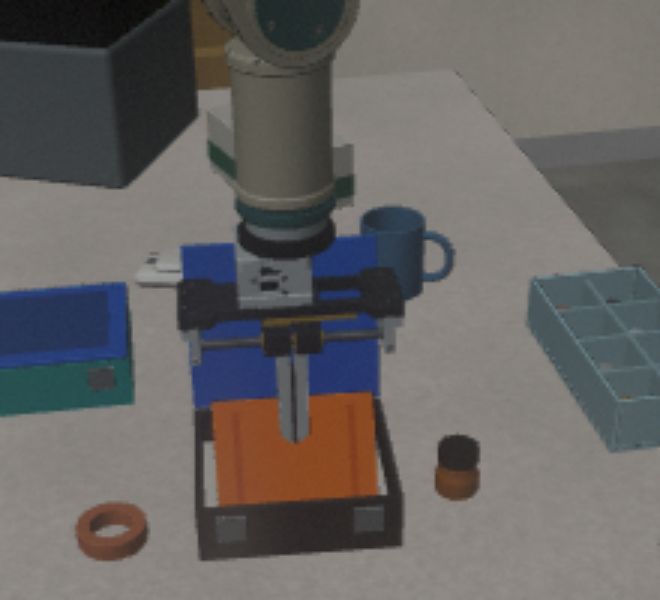

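The flap has tipped inward to about 60°, its free edge at row 222 in the wrist view, with light force. I'll continue along the arc.

```bash
python3 -m jog '[0,0.005,-0.003,0, 0.001,0.010,-0.007,0, 0.001,0.015,-0.0105,0, 0.002,0.020,-0.015,0, 0.002,0.024,-0.020,0, 0.002,0.027,-0.024,0, 0.003,0.030,-0.030,0, 0.003,0.033,-0.036,0, 0.003,0.035,-0.041,0, 0.003,0.037,-0.046,0, 0.003,0.038,-0.050,0, 0.003,0.038,-0.053,0]'
python3 -m jog '[0,0,-0.0015,0, 0,0,-0.003,0, 0,0,-0.0045,0, 0,0,-0.005,0, 0,0,-0.005,0]'
```

```text
time_s: 5.53
tool_pos: [498.5, -5.9, 49.9]
eef_rot: [-3.141, 0.0, -0.09]
wrist_force: [-0.2, -0.2, 0.8]
width: 0.005
time_s: 5.95
tool_pos: [498.6, -6.4, 45.4]
eef_rot: [3.142, 0.0, -0.09]
wrist_force: [0.7, -0.6, 0.2]
width: 0.005
```

```bash
python3 -m jog '[0,0,-0.001,0, 0,0,-0.001,0, 0,0,-0.001,0]'
python3 -m jog '[0,0,-0.001,0, 0,0,-0.001,0, 0,0,-0.001,0]'
python3 -m jog '[0,0,-0.001,0, 0,0,-0.001,0, 0,0,-0.001,0]'
```

```text
time_s: 6.2
tool_pos: [498.7, -6.3, 44.5]
eef_rot: [-3.142, -0.0, -0.09]
wrist_force: [0.2, 0.0, 0.3]
width: 0.007
time_s: 6.45
tool_pos: [498.7, -6.2, 43.7]
eef_rot: [3.142, -0.0, -0.09]
wrist_force: [-0.7, -0.2, 3.6]
width: 0.009
time_s: 6.7
tool_pos: [498.7, -6.2, 43.0]
eef_rot: [3.142, -0.0, -0.09]
wrist_force: [-1.4, 0.5, 8.1]
width: 0.006
```

The force rises to 8 N within 1.5 mm, so the flap is on its pads. I'll lift straight up and check.

```bash
python3 -m jog '[0,0,0.003,0, 0,0,0.015,0, 0,0,0.04,0, 0,0,0.07,0, 0,0,0.1,0, 0,0,0.13,0, 0,0,0.16,0, 0,0,0.185,0, 0,0,0.2,0, 0,0,0.207,0, 0,0,0.207,0]'
python3 - <<'E'
from h import *
a=env.read_camera('side')[60:260,180:400]; save('s3.png',cv2.resize(a,None,fx=3,fy=3))
a=env.read_camera('wrist'); save('w3.png',a)
E
```

```text
time_s: 7.62
tool_pos: [499.4, -6.2, 250.7]
eef_rot: [-3.141, -0.003, -0.09]
wrist_force: [-0.2, 0.7, -0.1]
width: 0.008
```

View pics/w3.png

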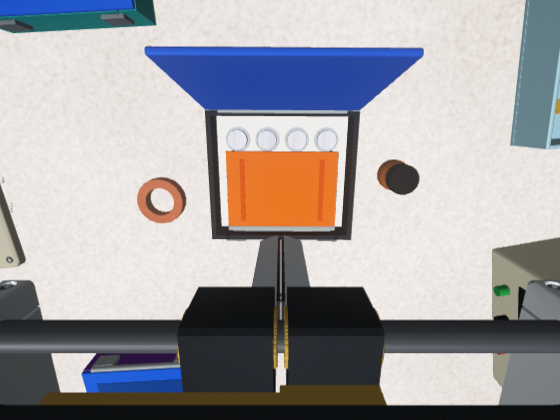

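View pics/s3.png

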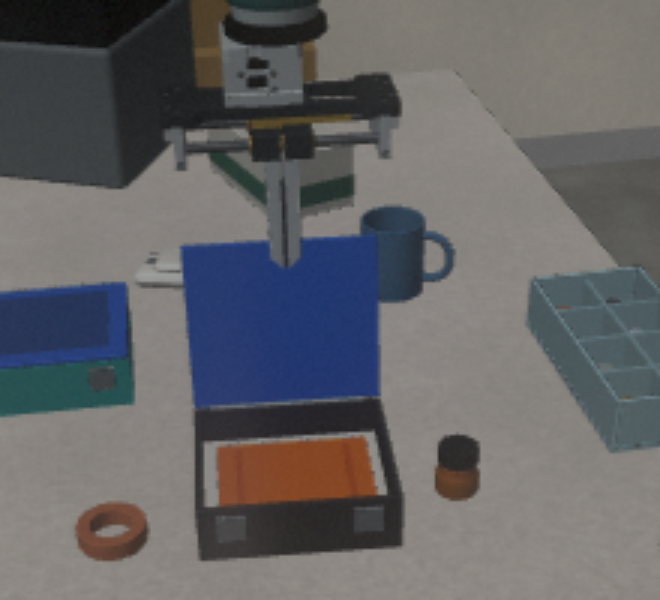

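The flap lies flat inside the case (wrist view rows 152–228), stubs in place, cover unmoved. Next, over the top edge of the cover to its +y side.

```bash
python3 -m jog '[0,0.004,0.01,0, 0.001,0.015,0.02,0, 0.003,0.035,0.02,0, 0.006,0.06,0.02,0, 0.008,0.085,0.02,0, 0.010,0.11,0.02,0, 0.012,0.135,0.02,0, 0.014,0.155,0.02,0, 0.015,0.166,0.02,0, 0.016,0.172,0.02,0, 0.016,0.174,0.02,0, 0.016,0.174,0.02,0]'
python3 -m jog '[0,0,-0.01,0, 0,0,-0.03,0, 0,0,-0.055,0, 0,0,-0.08,0, 0,0,-0.098,0, 0,0,-0.107,0, 0,0,-0.11,0, 0,0,-0.11,0]'
python3 - <<'E'
from h import *
a=env.read_camera('side')[60:260,180:400]; save('s4.png',cv2.resize(a,None,fx=3,fy=3))
a=env.read_camera('top')[60:300,130:410]; save('t4.png',cv2.resize(a,None,fx=2.5,fy=2.5))
E
```

```text
time_s: 8.72
tool_pos: [514.4, 167.0, 268.8]
eef_rot: [3.141, 0.001, -0.09]
wrist_force: [-0.7, -0.5, 0.3]
width: 0.005
time_s: 9.38
tool_pos: [514.5, 167.0, 159.0]
eef_rot: [3.141, 0.001, -0.091]
wrist_force: [-0.1, -0.3, 0.4]
width: 0.003
```

View pics/s4.png

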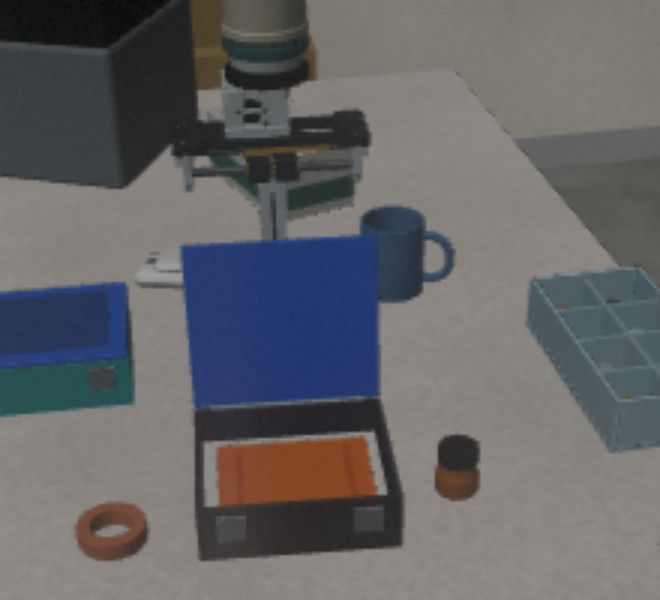

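View pics/t4.png

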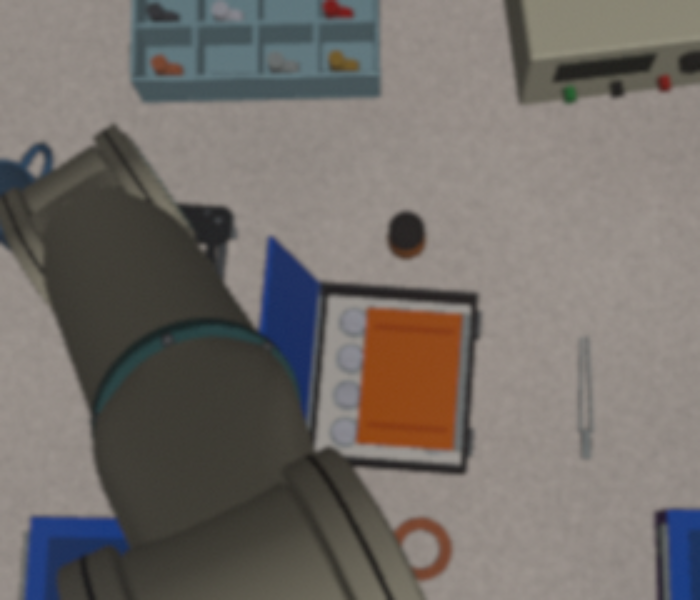

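The tip is behind the cover at case y≈167, z 159, well clear; the top view shows no change in the case. I'll push the cover towards -y.

```bash
python3 -m jog '[-0.001,-0.010,0.003,0, -0.002,-0.022,0.006,0, -0.003,-0.032,0.006,0, -0.004,-0.038,0.006,0, -0.004,-0.044,0.006,0, -0.005,-0.050,0.006,0, -0.005,-0.056,0.006,0, -0.006,-0.062,0.006,0, -0.006,-0.068,0.006,0, -0.007,-0.073,0.006,0]'
python3 -m jog '[-0.001,-0.006,0,0, -0.001,-0.012,0,0, -0.002,-0.018,-0.001,0, -0.002,-0.024,-0.002,0, -0.003,-0.030,-0.002,0, -0.003,-0.036,-0.004,0, -0.004,-0.042,-0.006,0, -0.004,-0.048,-0.009,0, -0.005,-0.054,-0.011,0]'
python3 - <<'E'
from h import *
a=env.read_camera('side')[60:260,180:400]; save('s5.png',cv2.resize(a,None,fx=3,fy=3))
E
```

```text
time_s: 10.32
tool_pos: [507.9, 94.4, 165.5]
eef_rot: [-3.141, -0.001, -0.09]
wrist_force: [1.1, 1.9, 1.3]
width: 0.006
time_s: 11.07
tool_pos: [502.4, 40.0, 154.0]
eef_rot: [3.141, 0.0, -0.09]
wrist_force: [0.5, 1.0, 0.3]
width: 0.001
```

View pics/s5.png

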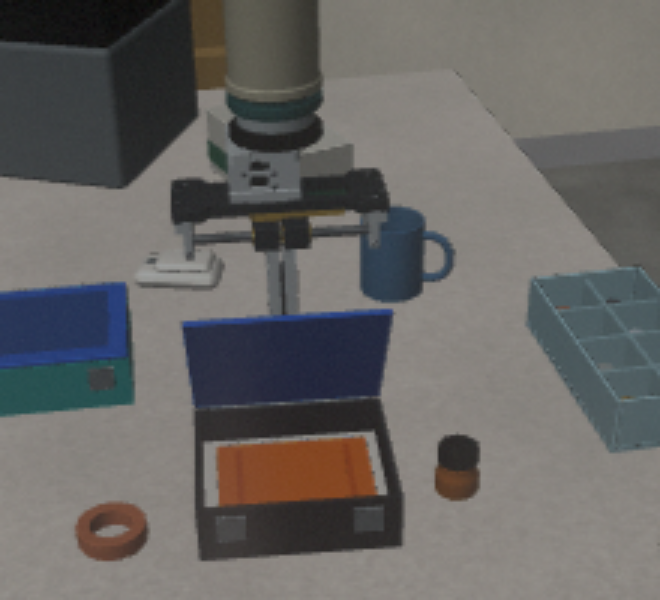

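The cover is swung to about 60°, the flap still flat beneath it. Continuing along the arc.

```bash
python3 -m jog '[0,-0.006,-0.003,0, -0.001,-0.012,-0.007,0, -0.002,-0.018,-0.012,0, -0.002,-0.024,-0.0165,0, -0.003,-0.030,-0.023,0, -0.003,-0.036,-0.030,0, -0.004,-0.0415,-0.037,0, -0.004,-0.045,-0.043,0, -0.004,-0.048,-0.048,0, -0.004,-0.051,-0.054,0, -0.005,-0.053,-0.060,0, -0.005,-0.055,-0.065,0]'
python3 -m jog '[0,-0.001,-0.004,0, 0,-0.002,-0.009,0, 0,-0.003,-0.013,0, 0,-0.004,-0.017,0, 0,-0.004,-0.020,0, 0,-0.005,-0.0235,0, 0,-0.005,-0.0255,0, 0,-0.005,-0.0255,0]'
```

```text
time_s: 12.12
tool_pos: [497.5, -14.4, 88.8]
eef_rot: [-3.142, 0.0, -0.09]
wrist_force: [-0.0, 1.0, -0.0]
width: 0.002
time_s: 12.78
tool_pos: [497.4, -19.3, 63.6]
eef_rot: [3.142, 0.001, -0.09]
wrist_force: [0.0, -0.3, -0.8]
width: 0.001
```

```bash
python3 -m jog '[0,0,-0.001,0, 0,0,-0.002,0, 0,0,-0.002,0, 0,0,-0.002,0]'
python3 -m jog '[0,0,-0.001,0, 0,0,-0.001,0, 0,0,-0.001,0]'
python3 -m jog '[0,0,-0.001,0, 0,0,-0.001,0, 0,0,-0.001,0]'
```

```text
time_s: 13.12
tool_pos: [497.7, -19.2, 62.0]
eef_rot: [-3.142, -0.0, -0.09]
wrist_force: [0.2, 0.3, 0.7]
width: 0.005
time_s: 13.37
tool_pos: [497.8, -19.2, 61.1]
eef_rot: [-3.142, -0.0, -0.09]
wrist_force: [-0.2, -0.4, 2.0]
width: 0.003
time_s: 13.62
tool_pos: [497.8, -19.2, 60.4]
eef_rot: [3.142, -0.001, -0.09]
wrist_force: [-1.2, -0.9, 6.2]
width: 0.004
```

```bash
python3 -m jog '[0,0,-0.0005,0, 0,0,-0.001,0, 0,0,-0.001,0, 0,0,-0.001,0]'
python3 -m jog '[0,0,0.002,0, 0,0,0.006,0, 0,0,0.02,0, 0,0,0.05,0, 0,0,0.08,0, 0,0,0.11,0, 0,0,0.14,0, 0,0,0.165,0, 0,0,0.18,0, 0,0,0.187,0, 0,0,0.19,0, 0,0,0.19,0]'
python3 - <<'E'
from h import *
a=env.read_camera('side')[60:260,180:400]; save('s6.png',cv2.resize(a,None,fx=3,fy=3))
a=env.read_camera('wrist'); save('w6.png',a)
E
```

```text
time_s: 13.95
tool_pos: [497.8, -19.3, 59.8]
eef_rot: [3.141, -0.001, -0.09]
wrist_force: [-1.9, 0.1, 10.8]
width: 0.004
time_s: 14.95
tool_pos: [497.4, -19.3, 248.8]
eef_rot: [3.142, 0.0, -0.09]
wrist_force: [-0.1, -0.2, 0.3]
width: 0.007
```

View pics/w6.png

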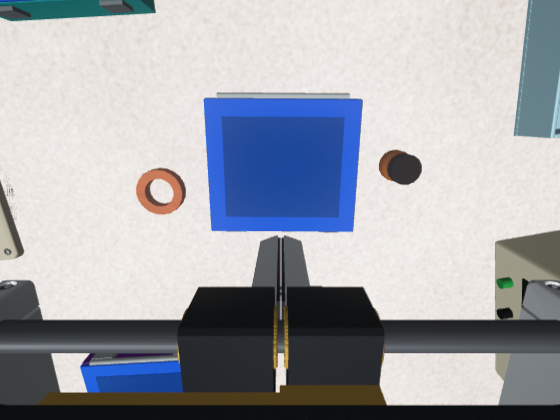

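View pics/s6.png

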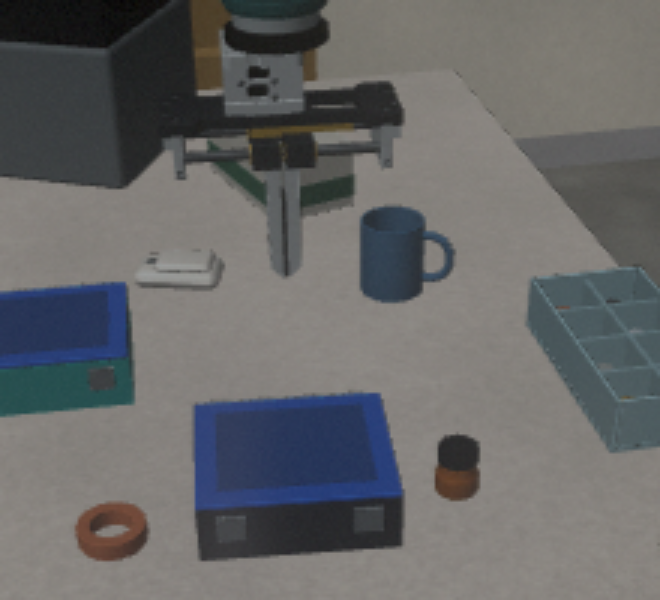

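The cover is shut over the case; tape roll, jar, mug and mouse are unmoved. I'll move off sideways and take a closer look at the front edge.

```bash
python3 -m jog '[0,-0.008,0,0, -0.002,-0.025,0.005,0, -0.004,-0.05,0.01,0, -0.006,-0.08,0.01,0, -0.008,-0.11,0.01,0, -0.011,-0.14,0.01,0, -0.014,-0.17,0.01,0, -0.018,-0.195,0.01,0, -0.02,-0.21,0.01,0, -0.02,-0.215,0.01,0, -0.02,-0.215,0.01,0]'
python3 - <<'E'
from fit import *
p=np.load('p.npy')
a=env.read_camera('top')[60:300,130:410]; save('t7.png',cv2.resize(a,None,fx=2.5,fy=2.5))
b=env.read_camera('side')
a=cv2.resize(b[180:250,235:325],None,fx=8,fy=8,interpolation=cv2.INTER_CUBIC)
a=np.ascontiguousarray(a)
for ang,col in [(0,(0,255,0)),(0.04,(255,0,0))]:
  for x in(-90,90):
    q=proj('side',case2w(p,cover(ang,x,160,6))); q=((q-[235,180])*8).astype(int); cv2.circle(a,tuple(map(int,q)),4,col,1)
save('s7.png',a)
E
```

```text
time_s: 15.97
tool_pos: [476.8, -235.7, 258.0]
eef_rot: [-3.141, 0.002, -0.093]
wrist_force: [0.6, 0.0, 0.2]
width: 0.004
```

View pics/s7.png

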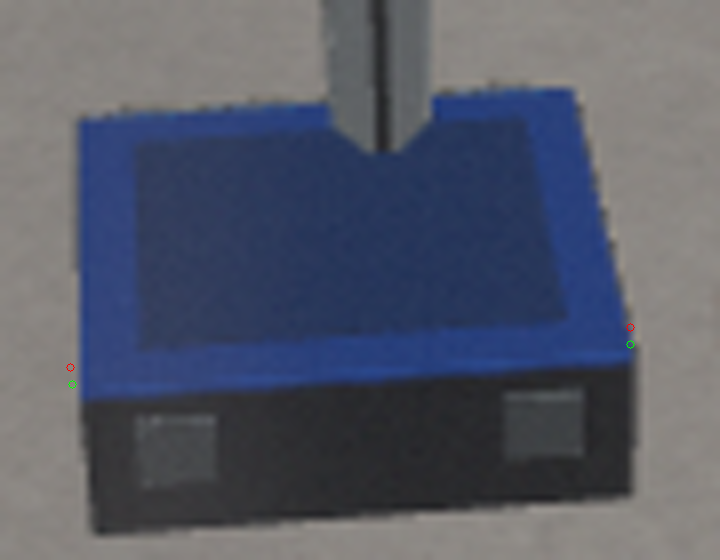

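View pics/t7.png

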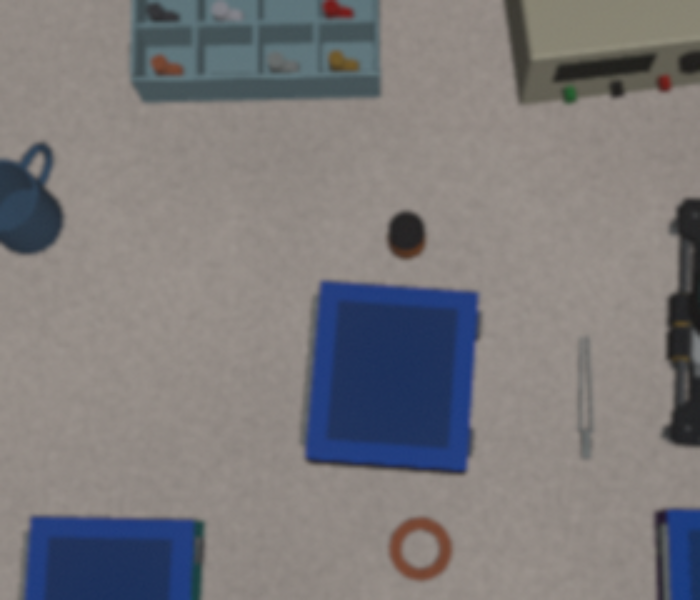

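The cover's front edge sits at or just below the line predicted for shut, with no gap showing. Everything around the case is where it was, and the gripper is clear at (477, -236, 258). Handing in.

```bash
python3 -c "
from cell import env
print(env.hand_in()); print(env.observe()['time_s'])"
```

```text
the job is handed in; nothing more can be done
None
the job is handed in; nothing more can be done
```

I shut the specimen case in the order asked, using the closed fingertips and the outside of the fingers, and handed it in at about 16 s of the 54 s allowed. `env.hand_in()` gave no verdict.

- **Flap:** I folded it from about 1.51 rad down onto its pads and pressed to about 8 N. After lifting, the wrist and top views showed it flat, with the visible stubs in place.
- **Cover:** I then went over the cover, swung it from about 1.76 rad and pressed it shut to about 11 N. Final views show it shut with no gap at the front edge.
- **Surroundings:** The jar, tape roll, tweezers and mug, as well as the look-alike cases, show no movement in the last pictures. I did not check the screwdriver in a final picture. The gripper finished clear, about 215 mm to the side and 190 mm or more above the case.

**Disagreement:** In the last side view, the pose fit predicted the cover's front corners about 1–2 pixels off where they appeared. That is within the fit's own error of up to about 1.7 pixels, and the error was towards more shut, not open.

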